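# Sample row into the analyser rack, reversed

## Task

Move the four closed glass vessels from the cork rings on the yellow tray into the four wells of the aluminium rack, one in each well and in reverse order: seen from the robot, the vessel at the left end of the tray's row goes into the well at the right end of the rack, the second from the left into the second from the right, and so on. Keep the vessels upright, set each one down gently, without dropping it, so that it stands flat in its well, and let go of it.

Things in the scene. Friction and masses are not known exactly. Their poses are not given: they have to be found in the camera images.
- conical: Loose, closed conical flask: clear glass cone, foot 48 diameter, narrowing from height 6 to a neck 22 diameter at height 60; neck up to height 80; dark rubber stopper 26 diameter from height 80 to the top at 102. About 0.13 kg (varies 30 %). Sizes in mm. Origin: centre of its underside, z up. Rigid; may be gripped by the glass, stopper or lid.
- bottle: Loose, closed straight round bottle: clear glass, 47 diameter up to height 66, short shoulder to height 78, dark cap 34 diameter from height 78 to the top at 100. About 0.16 kg (varies 30 %). Sizes in mm. Origin: centre of its underside, z up. Rigid; may be gripped by the glass, stopper or lid.
- cylinder: Loose, closed slim footed cylinder: clear glass, round foot 48 diameter and 10 high, tube 25 diameter above it up to height 98, dark rubber stopper 29 diameter from 98 to the top at 115. About 0.12 kg (varies 30 %). Sizes in mm. Origin: centre of its underside, z up. Rigid; may be gripped by the glass, stopper or lid.
- jar: Loose, closed squat jar: clear glass, 48 diameter up to height 50, broad dark lid 50 diameter from 50 to the top at 70. About 0.15 kg (varies 30 %). Sizes in mm. Origin: centre of its underside, z up. Rigid; may be gripped by the glass, stopper or lid.
- ring_conical: Fixed cork ring, 70 outside, 58 inside, 10 mm high, on the tray; the conical vessel stands inside it at the start (so it keeps marking where that vessel came from). Origin: centre of its underside, on the tray floor. The four rings look alike and stand in one row.
- ring_bottle: Fixed cork ring, 70 outside, 58 inside, 10 mm high, on the tray; the bottle vessel stands inside it at the start (so it keeps marking where that vessel came from). Origin: centre of its underside, on the tray floor. The four rings look alike and stand in one row.
- ring_cylinder: Fixed cork ring, 70 outside, 58 inside, 10 mm high, on the tray; the cylinder vessel stands inside it at the start (so it keeps marking where that vessel came from). Origin: centre of its underside, on the tray floor. The four rings look alike and stand in one row.
- ring_jar: Fixed cork ring, 70 outside, 58 inside, 10 mm high, on the tray; the jar vessel stands inside it at the start (so it keeps marking where that vessel came from). Origin: centre of its underside, on the tray floor. The four rings look alike and stand in one row.
- tray: Fixed yellow tray, 180 (x) by 330 (y) mm, floor 6 thick, rim 12 high; the cork rings stand along its y axis at y = +112.5, +37.5, -37.5, -112.5 mm, x = 0. Origin: centre of its underside; z up; y points left as the robot sees it (turned up to 26 degrees). It stands left or right of the rack. A loose spatula and spare stopper, reaching 30 above the bench, lie near its long sides.
- rack: Fixed aluminium rack, 100 (x) by 330 (y) by 22 (z) mm, with four round wells, 64 diameter, 12 deep (floors 10 mm above the bench), along its y axis at y = +112.5, +37.5, -37.5, -112.5 mm, x = 0. Origin: centre of its underside; z up; y points left as the robot sees it (turned up to 26 degrees). Empty at the start.
Mind the look-alikes: they are no part of the job. Leave any blue look-alike of the conical alone.

How it is judged:
At the end, for the whole second after the job is handed in: Each vessel stands upright (within 0.1 rad) and still on the floor of the well that mirrors its starting place (left end of the tray to right end of the rack and so on): within 12 mm of the well's centre along each rack axis and within 4 mm of the well floor's height (((y of ring_conical in the frame of tray between 0.0925 and 0.1325 m and y of conical in the frame of rack between -0.1245 and -0.1005 m) or (y of ring_conical in the frame of tray between 0.0175 and 0.0575 m and y of conical in the frame of rack between -0.0495 and -0.0255 m) or (y of ring_conical in the frame of tray between -0.0575 and -0.0175 m and y of conical in the frame of rack between 0.0255 and 0.0495 m) or (y of ring_conical in the frame of tray between -0.1325 and -0.0925 m and y of conical in the frame of rack between 0.1005 and 0.1245 m)) and x of conical in the frame of rack between -0.012 and 0.012 m and z of conical in the frame of rack between 0.006 and 0.014 m and angle between each of conical, bottle, cylinder, jar's own z axis and vertical below 0.1 rad and linear speed of each of conical, bottle, cylinder, jar below 0.02 m/s and angular speed of each of conical, bottle, cylinder, jar below 0.2 rad/s and ((y of ring_bottle in the frame of tray between 0.0925 and 0.1325 m and y of bottle in the frame of rack between -0.1245 and -0.1005 m) or (y of ring_bottle in the frame of tray between 0.0175 and 0.0575 m and y of bottle in the frame of rack between -0.0495 and -0.0255 m) or (y of ring_bottle in the frame of tray between -0.0575 and -0.0175 m and y of bottle in the frame of rack between 0.0255 and 0.0495 m) or (y of ring_bottle in the frame of tray between -0.1325 and -0.0925 m and y of bottle in the frame of rack between 0.1005 and 0.1245 m)) and x of bottle in the frame of rack between -0.012 and 0.012 m and z of bottle in the frame of rack between 0.006 and 0.014 m and ((y of ring_cylinder in the frame of tray between 0.0925 and 0.1325 m and y of cylinder in the frame of rack between -0.1245 and -0.1005 m) or (y of ring_cylinder in the frame of tray between 0.0175 and 0.0575 m and y of cylinder in the frame of rack between -0.0495 and -0.0255 m) or (y of ring_cylinder in the frame of tray between -0.0575 and -0.0175 m and y of cylinder in the frame of rack between 0.0255 and 0.0495 m) or (y of ring_cylinder in the frame of tray between -0.1325 and -0.0925 m and y of cylinder in the frame of rack between 0.1005 and 0.1245 m)) and x of cylinder in the frame of rack between -0.012 and 0.012 m and z of cylinder in the frame of rack between 0.006 and 0.014 m and ((y of ring_jar in the frame of tray between 0.0925 and 0.1325 m and y of jar in the frame of rack between -0.1245 and -0.1005 m) or (y of ring_jar in the frame of tray between 0.0175 and 0.0575 m and y of jar in the frame of rack between -0.0495 and -0.0255 m) or (y of ring_jar in the frame of tray between -0.0575 and -0.0175 m and y of jar in the frame of rack between 0.0255 and 0.0495 m) or (y of ring_jar in the frame of tray between -0.1325 and -0.0925 m and y of jar in the frame of rack between 0.1005 and 0.1245 m)) and x of jar in the frame of rack between -0.012 and 0.012 m and z of jar in the frame of rack between 0.006 and 0.014 m); the robot touches nothing.
It fails at once if a vessel is tipped by more than 40 degrees (angle between any of conical, bottle, cylinder, jar's own z axis and vertical above 0.7 rad).
It fails at once if a vessel is dropped: it moves faster than 0.6 m/s (a free fall of about 18 mm) while the fingers do not touch it ((linear speed of conical above 0.6 m/s and contact force between conical and the fingers below 0.1 N) or (linear speed of bottle above 0.6 m/s and contact force between bottle and the fingers below 0.1 N) or (linear speed of cylinder above 0.6 m/s and contact force between cylinder and the fingers below 0.1 N) or (linear speed of jar above 0.6 m/s and contact force between jar and the fingers below 0.1 N)).
It also fails if it takes over 112 s, if anything falls off the work surface, if the arm or the gripper's body presses on something with over 40 N, if the wrist force passes 120 N, or if a joint passes its speed limit or range.

## Robot

A 6-joint arm with a two-finger parallel gripper is mounted at the origin on the work surface. World frame = base frame: x ahead of the robot, y to its left, z up, the work surface at z = 0. Lengths are in m, angles in rad, forces in N, time in s.
With the tool pointing down it reaches from about 0.425 to 0.925 m from the base axis. Payload 12.5 kg.
Tool frame: the origin (TCP) lies midway between the tips of the shut fingers; the grasp point (between the pads) lies 19 mm behind it; z points along the fingers, y is the line along which they close (so a half turn about z gives the same grasp; the last joint's range is limited). The gripper opens to 85 mm and grips with 20 to 120 N. Pads are 22 mm wide; open, the fingers measure 114 mm over their backs; the gripper's body (76 mm by 85 mm) begins 54 mm behind the grasp point. The pads swing forward as they close: fully open they stand 13 mm farther back than shut.
Start: joints at [-1.442, 0.491, 1.559, -0, 1.092, -0.106], TCP at [0.145, -0.608, 0.231] pointing down, gripper open.
Joint ranges: [-3.1, 3.1], [-0.84, 2.19], [0.05, 2.79], [-1.13, 4.28], [0.06, 2.93], [-2.69, 2.69]. Speed limits (rad/s): [2.22, 2.22, 2.79, 3.14, 3.14, 3.14].

## Interface

Orientations are given as [roll, pitch, yaw] about the fixed x, y, z axes, in that order (R = Rz(yaw) Ry(pitch) Rx(roll)).
In Python, from workcell import env, eyes, ticket gives the robot as it stands. Calls block until the motion is done:
- env.goto(position, orientation): joint-space move of the TCP to a pose.
- env.movel(position, rate=0.15, attitude=None): straight line of the TCP; attitude=None keeps the orientation; rate is the mean speed in m/s.
- env.set_joints(angles): joint-space move.
- env.move_gripper(opening, force=None): finger opening in m; force is the grip in N (None keeps the last); returns when the fingers have stopped.
- env.hold(seconds).
- env.inverse_kinematics(position, orientation): joint angles nearest the present ones, or None.
- env.read_state(): the state.
- eyes.get_image(name): name is "side" or "top"; returns (picture, depth): 384x512x3 uint8, red, green, blue; 384x512 float32, m along the optical axis (not along the pixel's ray), 0 where there is no reading.
- eyes.camera_model(name): a dict with "intrinsics" (3x3 intrinsics, pixels), "R" (3x3) and "t" (3): a world point X has camera coordinates R X + t. Camera axes: x right, y down, z forward; pixel columns grow to the right and rows downward; lengths in m; the calibration is good to about 2 mm. A picture is of the moment at which its call begins. camera_model takes no time and is no camera call.
A pose or a line that the arm cannot do raises env.Unreachable and nothing moves.
- ticket.close_job(): hands the job in; it is judged then, once.
The state is a dict: "t": time; "q": joint angles; "dq": joint speeds; "joint_torque": joint torques, N m; "eef_pos": TCP position; "ee_rot": TCP orientation; "wrist_force": force on the tool from outside, world axes, zero at the start; "ft_torque": the same for the moment, N m; "grip_width": finger opening in m; "grasp_force": force on a finger pad.
Only numpy, scipy, OpenCV 4.12 (cv2) and the standard library are available. Lean on these libraries where they do the work, as an engineer would, in place of code of your own. Each camera call takes 0.05 s, during which the arm holds its last target. There are 200 camera calls.

## Working session

There is one attempt and no reset: what is moved stays moved. The work goes in short steps, each a Python script; the robot and the scene stay as the last script left them, time stands still between calls to the robot, and variables do not carry over. Pictures are saved under pics/ and viewed, at most 14 in all, crops included, and the job is handed in when it is done.

```bash
mkdir -p pics; python3 - <<'E'
from workcell import env, eyes
import cv2,numpy as np
for n in("top","side"):
    p,d=eyes.get_image(n); cv2.imwrite(f"pics/{n}0.png",p[:,:,::-1]); np.save(f"{n}0.npy",d)
    c=eyes.camera_model(n);print(n,np.round(c["intrinsics"],1).tolist(),np.round(-c["R"].T@c["t"],3),np.round(c["R"],2).tolist())
s=env.read_state();print(s["t"],s["eef_pos"],s["ee_rot"],s["grip_width"])
E
```

```text
top [[462.0, 0.0, 260.9], [0.0, 462.0, 186.8], [0.0, 0.0, 1.0]] [ 0.395 -0.072  1.141] [[-0.01, -1.0, -0.01], [-0.99, 0.01, -0.15], [0.15, 0.01, -0.99]]
side [[491.3, 0.0, 258.0], [0.0, 491.3, 195.7], [0.0, 0.0, 1.0]] [-0.048  0.82   0.896] [[-0.82, -0.57, 0.0], [-0.36, 0.51, -0.78], [0.45, -0.64, -0.62]]
0.1 [ 0.14541915 -0.60764324  0.23078681] [-3.14059127e+00 -1.08967215e-04  2.34830967e-01] 0.085744092739187
```

View pics/top0.png

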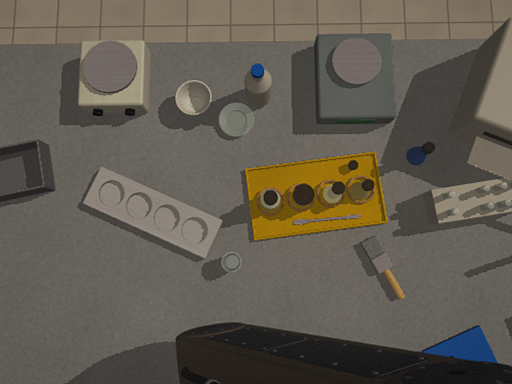

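View pics/side0.png

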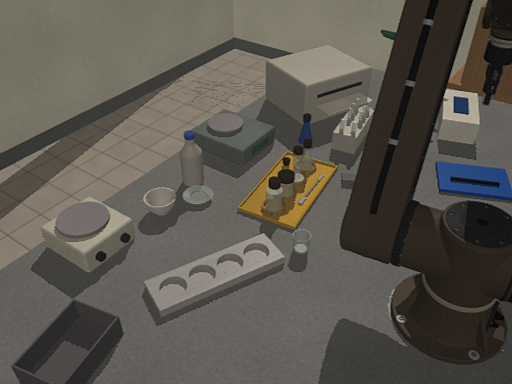

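The top view shows the rack at about (150,213) with its wells at (110,194), (139,205), (167,218) and (195,231). The tray is at about (316,196), with vessels at (270,199), (303,196), (335,190) and (364,188). The blue look-alike flask is at (420,153), outside the tray. I'll enlarge the crops to check which vessel is which.

```bash
python3 - <<'E'
import cv2
a=cv2.imread("pics/top0.png")[140:250,235:440];cv2.imwrite("pics/c1.png",cv2.resize(a,None,fx=3.9,fy=3.9,interpolation=2))
a=cv2.imread("pics/side0.png")[100:235,225:385];cv2.imwrite("pics/c2.png",cv2.resize(a,None,fx=4.4,fy=4.4,interpolation=2))
a=cv2.imread("pics/top0.png")[160:265,75:230];cv2.imwrite("pics/c3.png",cv2.resize(a,None,fx=5,fy=5,interpolation=2))
E
```

```text
(no output)
```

View pics/c1.png

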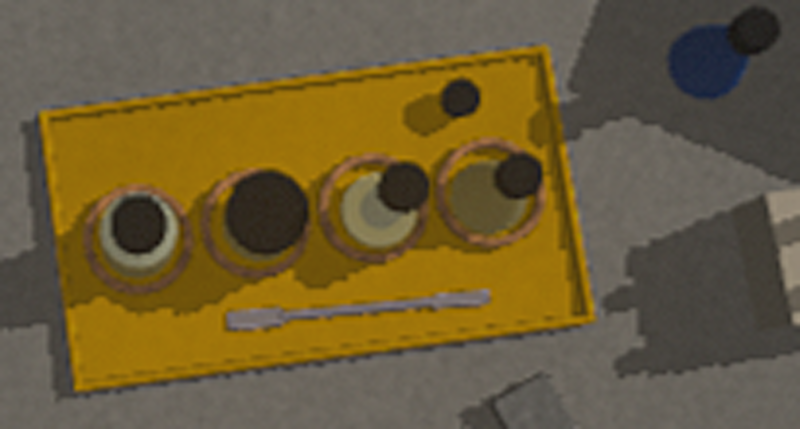

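View pics/c2.png

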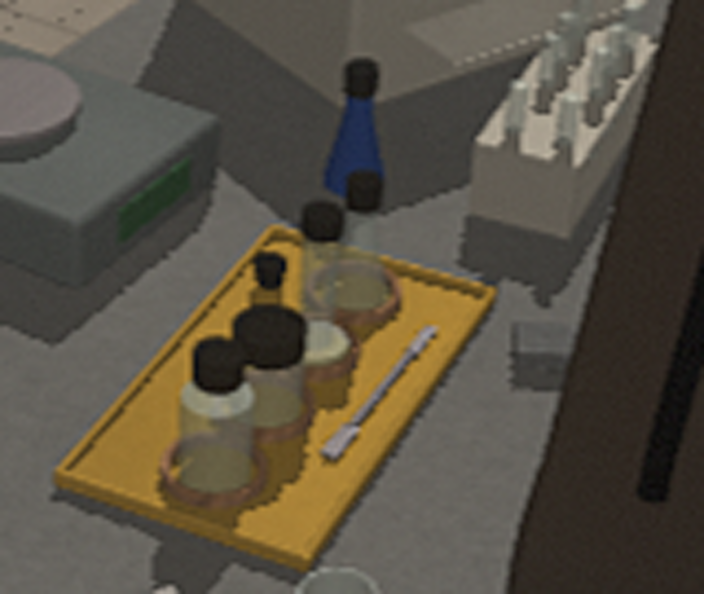

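View pics/c3.png

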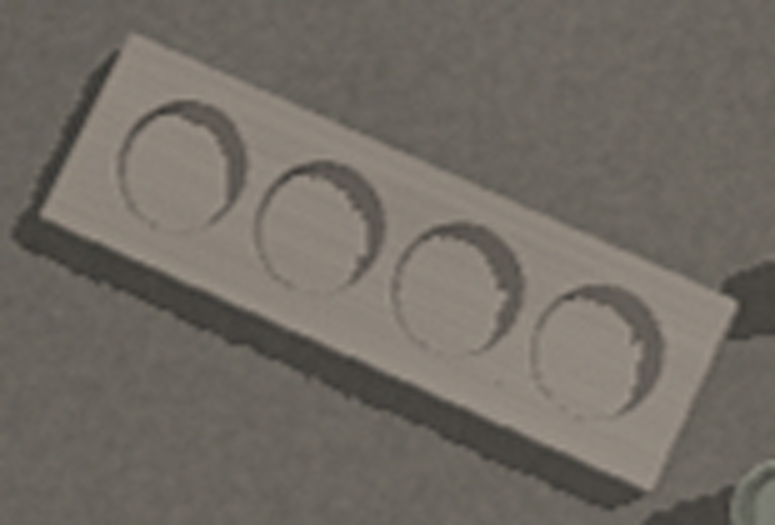

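From left to right in the top crop:

| Place | Vessel | Stopper position (crop px) | Why |
|---|---|---|---|
| 1 | bottle | (137,223) | shoulder and cap |
| 2 | jar | (267,212) | broad lid |
| 3 | cylinder | (404,186) | light foot disc, tall and thin |
| 4 | conical | (519,175) | clear cone |

The blue flask at (707,60) is off the tray, so I'm leaving it alone. The spare stopper is at (460,98) and the spatula at (355,308).

```bash
cat > h.py <<'E'
import numpy as np,cv2
from workcell import env,eyes,ticket
def ray(n,uv,z):
    c=eyes.camera_model(n);R,t=c["R"],c["t"];o=-R.T@t
    d=R.T@np.linalg.solve(c["intrinsics"],[*uv,1.]);return (o+d*(z-o[2])/d[2])[:2]
def cloud(n,d):
    c=eyes.camera_model(n);v,u=np.mgrid[:384,:512]
    P=np.stack([u,v,np.ones_like(u)],-1)@np.linalg.inv(c["intrinsics"]).T*d[...,None]
    return (P-c["t"])@c["R"]
E
python3 - <<'E'
from h import *
f=lambda p,o,s:((np.array(p)+.5)/s-.5+o)
c3=lambda p:f(p,[75,160],5);c1=lambda p:f(p,[235,140],3.9)
Y=np.array([112.5,37.5,-37.5,-112.5])/1e3
def fit(P):  # centre,yaw from 4 row points
    k=(Y@(P-P.mean(0)))/(Y@Y); return P.mean(0),np.arctan2(-k[0],k[1]),np.linalg.norm(k)
W=np.array([ray("top",c3(p),.022) for p in[(182,165),(319,227),(458,289),(598,352)]])
C=np.array([ray("top",c3(p),.022) for p in[(130,33),(737,300),(650,492),(40,217)]])
print("wells",W.round(4),fit(W),"corners",C.mean(0),C.round(4))
Rg=np.array([ray("top",c1(p),.016) for p in[(138,239),(257,222),(374,208),(490,192)]])
print("rings",Rg.round(4),fit(Rg))
T=np.array([ray("top",c1(p),.012) for p in[(40,112),(547,47),(594,321),(76,390)]])
print("tray corners",T.mean(0),T.round(4))
P=cloud("top",np.load("top0.npy"));img=cv2.imread("pics/top0.png")
S=cloud("side",np.load("side0.npy"))
for n,p,h in[("bottle",(137,223),.1),("jar",(267,212),.07),("cyl",(404,186),.115),("con",(519,175),.102)]:
    z=h+.006;q=ray("top",c1(p),z)
    o=[]
    for Q in(P,S):
        m=(abs(Q[...,2]-z)<.004)&(np.hypot(Q[...,0]-q[0],Q[...,1]-q[1])<.035)
        A=Q[m]; o+=[len(A),A.mean(0).round(4) if len(A) else None,((A[:,:2].min(0)+A[:,:2].max(0))/2).round(4) if len(A) else None]
    print(n,q.round(4),o)
print("yaw now",env.read_state()["ee_rot"])
# obstacle heights in the corridor, and rack top z in depth
m=(P[...,0]>.3)&(P[...,0]<.62)&(P[...,1]>-.4)&(P[...,1]<.5)
print("max z",P[m][:,2].max(),"rack z",np.median(P[200:204,122:126,2]))
for y,x in[(199,400-0)]: pass
E
```

```text
wells [[0.55   0.3014]
 [0.5189 0.2332]
 [0.488  0.1646]
 [0.4569 0.0961]] (array([0.50344962, 0.19884101]), np.float64(-0.4257713590771199), np.float64(1.0018835296186708)) corners [0.50309194 0.19974924] [[0.6161 0.3298]
 [0.4815 0.029 ]
 [0.3897 0.0703]
 [0.525  0.3699]]
rings [[ 0.5267 -0.088 ]
 [ 0.5368 -0.163 ]
 [ 0.545  -0.2368]
 [ 0.5545 -0.3101]] (array([ 0.54075606, -0.19949854]), np.float64(0.12311738750920077), np.float64(0.9942641105906671))
tray corners [ 0.54087031 -0.19968483] [[ 0.6092 -0.0265]
 [ 0.6484 -0.3511]
 [ 0.473  -0.3727]
 [ 0.4328 -0.0484]]
bottle [ 0.5255 -0.0863] [168, array([ 0.5262, -0.0865,  0.1058]), array([ 0.5254, -0.0869]), 74, array([ 0.5262, -0.0832,  0.1045]), array([ 0.526 , -0.0843])]
jar [ 0.5352 -0.1643] [335, array([ 0.5368, -0.1641,  0.076 ]), array([ 0.5367, -0.1642]), 141, array([ 0.5361, -0.1596,  0.0749]), array([ 0.5361, -0.1612])]
cyl [ 0.5436 -0.239 ] [123, array([ 0.5447, -0.2385,  0.121 ]), array([ 0.5444, -0.2387]), 46, array([ 0.5437, -0.2351,  0.1197]), array([ 0.5447, -0.2354])]
con [ 0.5513 -0.3079] [94, array([ 0.5526, -0.3085,  0.1079]), array([ 0.5526, -0.3085]), 34, array([ 0.5518, -0.305 ,  0.1069]), array([ 0.5514, -0.306 ])]
yaw now [-3.14059127e+00 -1.08967215e-04  2.34830967e-01]
max z 1.1414136111705613 rack z 0.02132340106019941
```

Positions agree between the ring, corner and depth fits. I'll start with the bottle, gripping across the row (along tray x).

```bash
cat >> h.py <<'E'
TY,RC,RY=.123,np.array([.5033,.1992]),-.4245
# name: grasp xy, TCP z, pre-opening, mirrored well's y in rack
V=dict(bottle=((.5257,-.0865),.043,.080,-.1125),jar=((.5364,-.1641),.042,.080,-.0375),
       cyl=((.5443,-.2386),.060,.070,.0375),con=((.5525,-.3083),.077,.070,.1125))
def rot(s,a):return [np.pi,0,a+s*np.pi/2]
def well(y):return RC+y*np.array([-np.sin(RY),np.cos(RY)])
def st(tag):
    s=env.read_state();print(tag,"t%.2f"%s["t"],np.round(s["eef_pos"],4),"w%.4f"%s["grip_width"],"g%.1f"%s["grasp_force"],np.round(s["wrist_force"],1));return s
def pick(n,s):
    xy,z,w,_=V[n];env.goto([*xy,z+.09],rot(s,TY));env.move_gripper(w,30)
    env.movel([*xy,z],.12);st("at");env.move_gripper(0,30);st("grip")
    env.movel([*xy,z+.135],.12);st("lift")
def place(n,s):
    _,z,w,y=V[n];p=well(y)
    env.goto([*p,z+.135],rot(s,RY));env.movel([*p,z+.02],.12);st("above");env.movel([*p,z+.0045],.03);st("down")
def release(n):
    _,z,w,y=V[n];p=well(y);env.move_gripper(w);st("open");env.movel([*p,z+.10],.15);st("up")
E
python3 - <<'E'
from h import *
for n in V:
  for s in(1,-1):
    xy,z,_,y=V[n];print(n,s,[None if q is None else np.round(q,2).tolist() for q in(env.inverse_kinematics([*xy,z],rot(s,TY)),env.inverse_kinematics([*well(y),z],rot(s,RY)))])
P=cloud("top",np.load("top0.npy"))[245:280,215:248].reshape(-1,3);P=P[(P[:,2]>.02)&(P[:,2]<.2)];print("beaker",P.min(0),P.max(0))
E
```

```text
bottle 1 [[-0.29, 0.63, 1.95, -0.0, 0.56, -0.41], [0.07, 0.58, 2.11, -0.0, 0.45, 0.49]]
bottle -1 [None, [0.07, 0.58, 2.11, -0.0, 0.45, -2.65]]
jar 1 [[-0.41, 0.66, 1.88, -0.0, 0.6, -0.54], [0.2, 0.62, 1.99, -0.0, 0.53, 0.62]]
jar -1 [[-0.41, 0.66, 1.88, -0.0, 0.6, 2.6], [0.2, 0.62, 1.99, -0.0, 0.53, -2.52]]
cyl 1 [[-0.52, 0.66, 1.79, -0.0, 0.69, -0.65], [0.31, 0.64, 1.85, -0.0, 0.65, 0.73]]
cyl -1 [[-0.52, 0.66, 1.79, -0.0, 0.69, 2.49], [0.31, 0.64, 1.85, -0.0, 0.65, -2.41]]
con 1 [[-0.61, 0.68, 1.68, 0.0, 0.79, -0.74], [0.4, 0.67, 1.69, -0.0, 0.78, 0.82]]
con -1 [[-0.61, 0.68, 1.68, -0.0, 0.79, 2.41], [0.4, 0.67, 1.69, 0.0, 0.78, -2.32]]
beaker [ 0.35943964 -0.01613197  0.02002721] [0.40335515 0.02878922 0.05323201]
```

```bash
python3 - <<'E'
from h import *
xy=V["bottle"][0];env.goto([*xy,.23],rot(1,TY));st("hi")
pick("bottle",1);place("bottle",1)
p,_=eyes.get_image("side");cv2.imwrite("pics/b1.png",p[:,:,::-1])
release("bottle")
p,_=eyes.get_image("top");q,_=eyes.get_image("side")
a=np.hstack([cv2.resize(x[:,:,::-1],None,fx=2,fy=2,interpolation=2) for x in(p[130:280,70:250],q[160:310,135:335])])
cv2.imwrite("pics/b2.png",a)
E
```

```text
hi t2.40 [ 0.5257 -0.0872  0.23  ] w0.0856 g0.0 [-0.2  0.2 -0.1]
at t4.01 [ 0.526  -0.0866  0.0435] w0.0804 g0.0 [0.4 0.6 0.8]
grip t4.41 [ 0.5259 -0.0866  0.0437] w0.0461 g29.9 [-2.2  0.   6.5]
lift t5.68 [ 0.5254 -0.0864  0.1774] w0.0461 g31.0 [-0.1 -0.3 -1.6]
above t7.66 [0.4573 0.0966 0.0635] w0.0459 g31.0 [ 0.4 -1.2 -2.1]
down t8.32 [0.4567 0.0968 0.0475] w0.0461 g31.6 [-2.8  1.1  6.3]
open t8.81 [0.457  0.0966 0.0474] w0.0802 g0.0 [0.2 0.5 0.9]
up t9.59 [0.4566 0.0966 0.1425] w0.0796 g0.0 [0.4 0.4 0.4]
```

View pics/b2.png

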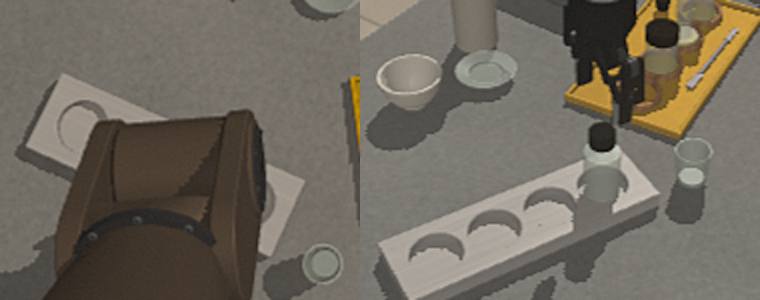

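The bottle stands upright in the rightmost well. Next are the jar, then the cylinder and the conical flask, with pictures between them and a higher transit.

```bash
cat >> h.py <<'E'
def job(n):
    s=env.read_state();env.movel([*s["eef_pos"][:2],.23],.2);env.goto([*V[n][0],.23],rot(1,TY))
    pick(n,1)
    if env.read_state()["grip_width"]<.015:raise SystemExit("missed")
    place(n,1);release(n)
    s=env.read_state();env.movel([*s["eef_pos"][:2],.23],.2);env.goto([.52,-.05,.25],rot(1,TY))
    p,_=eyes.get_image("top");q,_=eyes.get_image("side")
    cv2.imwrite(f"pics/{n}.png",np.hstack([cv2.resize(x[:,:,::-1],None,fx=2,fy=2,interpolation=2) for x in(p[130:280,70:250],q[160:310,135:335])]))
E
python3 -c "
from h import *
job('jar')"
```

```text
at t12.93 [ 0.5367 -0.1642  0.0426] w0.0800 g0.0 [-0.1  0.2  0.3]
grip t13.30 [ 0.5367 -0.1642  0.0428] w0.0497 g30.1 [-1.1 -0.2  5.6]
lift t14.57 [ 0.5361 -0.164   0.1763] w0.0492 g31.2 [ 0.4  0.7 -1.6]
above t16.94 [0.4882 0.165  0.0625] w0.0494 g31.3 [-1.1  0.2 -0.9]
down t17.61 [0.4878 0.1651 0.0467] w0.0494 g31.7 [-2.1  0.8  7. ]
open t18.02 [0.4878 0.165  0.0463] w0.0801 g0.0 [0.3 0.7 0. ]
up t18.80 [0.4875 0.1649 0.1414] w0.0801 g0.0 [-0.2 -0.1 -0.8]
```

View pics/jar.png

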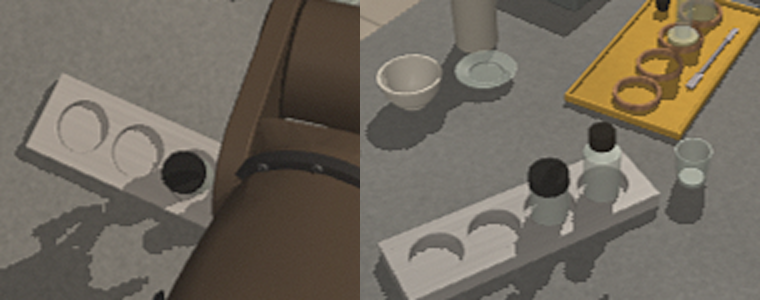

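The jar is in and upright, in the second well from the right. Next is the cylinder.

```bash
python3 -c "
from h import *
job('cyl');job('con')"
```

```text
at t23.02 [ 0.5446 -0.2388  0.0606] w0.0701 g0.0 [-0.3  0.4  0. ]
grip t23.50 [ 0.5444 -0.2387  0.0605] w0.0242 g29.4 [-2.  -0.1  5.5]
lift t24.77 [ 0.544  -0.2385  0.1943] w0.0246 g29.1 [ 1.4 -0.2 -1.2]
above t27.61 [0.5191 0.2334 0.0806] w0.0248 g29.0 [-0.5 -0.4 -0.9]
down t28.27 [0.5185 0.2334 0.0644] w0.0243 g29.2 [-2.7  0.4  3.3]
open t28.77 [0.5188 0.2334 0.0645] w0.0699 g0.0 [ 0.1 -0.8 -0.1]
up t29.56 [0.5184 0.2332 0.1593] w0.0697 g0.0 [ 0.1  0.1 -0.1]
at t34.01 [ 0.5528 -0.3085  0.0777] w0.0698 g0.0 [-1.3  0.2 -0.1]
grip t34.48 [ 0.5525 -0.3085  0.0775] w0.0251 g29.3 [-1.9 -0.4  5. ]
lift t35.75 [ 0.5523 -0.3081  0.2112] w0.0252 g29.5 [-0.7 -0.4 -0.6]
above t39.04 [0.55   0.3018 0.0977] w0.0245 g29.5 [ 0.6  0.8 -1.1]
down t39.71 [0.5495 0.3018 0.0815] w0.0251 g29.9 [-1.5 -0.3  2.3]
open t40.21 [0.5497 0.3017 0.0815] w0.0700 g0.0 [ 0.7 -0.3 -0.5]
up t40.99 [0.5492 0.3015 0.1762] w0.0698 g0.0 [ 0.2 -0.6  0.2]
```

View pics/con.png

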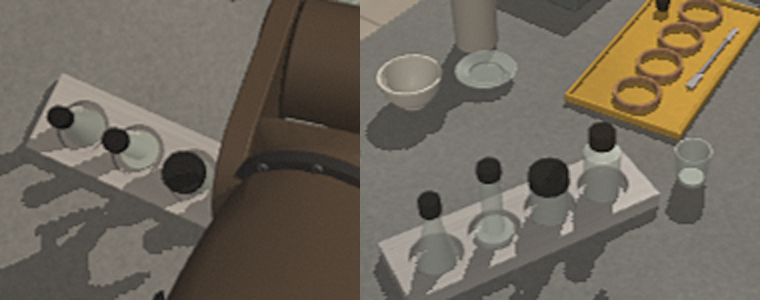

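All four stand upright in their wells and the rings are empty. I'll clear the arm out of the view, check the cap centres by depth, and hand in if they fit.

```bash
python3 - <<'E'
from h import *
env.goto([.4,-.35,.28],rot(1,TY));env.hold(.5)
_,d=eyes.get_image("top");P=cloud("top",d);ok=True
c,s=np.cos(RY),np.sin(RY)
for n,h in dict(bottle=.1,jar=.07,cyl=.115,con=.102).items():
    y=V[n][3];w=well(y);m=(abs(P[...,2]-h-.01)<.005)&(np.hypot(P[...,0]-w[0],P[...,1]-w[1])<.04);A=P[m]
    if len(A)<20: print(n,"unseen");ok=False;continue
    e=A.mean(0)-[*w,h+.01];r=[c*e[0]+s*e[1],-s*e[0]+c*e[1],e[2]];print(n,len(A),np.round(r,4));ok&=max(map(abs,r[:2]))<.007 and abs(r[2])<.003
st("");print(ok)
if ok:print(ticket.close_job())
E
```

```text
bottle 174 [ 0.0017  0.0009 -0.0004]
jar 363 [ 0.0001  0.0007 -0.0007]
cyl 132 [ 0.0021  0.0001 -0.0007]
con 103 [ 0.0005 -0.0006 -0.0004]
 t44.62 [ 0.4001 -0.3499  0.28  ] w0.0696 g0.0 [-0.4  0.3 -0.5]
True
the job is handed in; nothing more can be done
None
```

All four vessels stand upright in the mirrored wells, within about 2 mm of the well centres by the last depth check; the job was handed in at about 45 s of the 112 s allowed, and the hand-in gave no verdict.

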